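# Fit the slotted tube carousel on the mixer's drive key

### The job

Fit the tube carousel with the slotted oblong hub onto the blood-tube mixer: lift it, turn it until its slot lines up with the mixer's flat drive key, and slide it down until it lies flat and fully home on the metal turntable, then let go. Leave the other carousel, the one with the round hub, where it lies.

Things in the scene. Friction and masses are not known exactly. Their poses are not given: they have to be found in the camera images.
- carousel: Carousel to fit: loose grey disc, 150 mm across, 20 thick, 12 holes, flat on the bench, 0.2-0.45 kg. Oblong hub in its middle, 70 mm long (along x) by 34 wide (along y), flat upright sides, top 60 mm above the disc's underside: grip it across the 34 mm. A slot 56 (x) by 22 mm (y) runs right through hub and disc. Origin: centre of the underside, z up. A half turn makes no difference.
- spare: Carousel to leave alone: same loose grey disc (150 mm across, 20 thick, 12 holes), but with a round hub, 40 mm in diameter, top 60 mm above the underside, only a small round dark spot on it. Origin: centre of the underside, z up.
- drive_key (a point): Upright steel key on a 90 mm aluminium turntable on a fixed white mixer (170x170 mm, 60 high). Point: on the drive's vertical axis at the turntable's upper face, 68 mm above the bench. Key: 42 mm along x, 13 along y, roof-shaped top (ridge along x) 64.5 mm above the point. It starts at any angle and turns about z with slight friction, 0.06 N m. Play in the slot: 7 mm along x, 4.5 along y, 12 deg.

How it is judged:
On the way, in this order (a step that is already met when the one before it is completed fails the run):
1. the slotted carousel is lifted off the bench, level (height (world z) of carousel above 0.06 m and angle between carousel's own z axis and vertical below 0.3 rad), for 0.2 s.
2. the carousel's slot is over the drive key and the carousel has slid at least a third of the way down it (horizontal distance between carousel and drive_key below 0.015 m and angle between the x axis of carousel and the x axis of drive_key, either way round below 0.3 rad and z of carousel in the frame of drive_key below 0.043 m), for 0.1 s.
At the end, for the whole second after the job is handed in: The slotted carousel lies still and flat (within 3 degrees) on the turntable, its underside within 5 mm of the turntable's face, its centre within 12 mm of the drive axis and its slot within 17 degrees of the key; the round-hub carousel is within 30 mm of where it was (horizontal distance between carousel and drive_key below 0.012 m and angle between the x axis of carousel and the x axis of drive_key, either way round below 0.3 rad and z of carousel in the frame of drive_key between -0.005 and 0.005 m and angle between carousel's own z axis and vertical below 0.06 rad and linear speed of carousel below 0.02 m/s and angular speed of carousel below 0.1 rad/s and distance of spare from where it was at the start of the episode below 0.03 m); the robot touches nothing.
It fails at once if the round-hub carousel is moved more than 30 mm (distance of spare from where it was at the start of the episode above 0.03 m).
It also fails if it takes over 42 s, if anything falls off the work surface, if the arm or the gripper's body presses on something with over 40 N, if the wrist force passes 120 N, or if a joint passes its speed limit or range.

### The arm

A 6-joint arm with a two-finger parallel gripper is mounted at the origin on the work surface. World frame = base frame: x ahead of the robot, y to its left, z up, the work surface at z = 0. Lengths are in m, angles in rad, forces in N, time in s.
With the tool pointing down it reaches from about 0.35 to 0.775 m from the base axis. Payload 7.3 kg.
Tool frame: the origin (TCP) lies at the very end of the fingers, on their centre line; the grasp point (between the pads) lies 19 mm behind it (robot.hold_point_z is the distance from the TCP to the grasp point, in m); z points along the fingers, y is the direction in which the jaws open and shut (so a half turn about z gives the same grasp; the last joint's range is limited). The gripper opens to 92 mm and grips with 3 to 60 N. Pads are 19 mm wide; open, the fingers measure 130 mm over their backs; the gripper's body (75 mm by 190 mm) begins 47 mm behind the grasp point.
Start: joints at [1.176, 0.342, 1.524, -0, 1.275, -0.146], TCP at [0.129, 0.509, 0.227] pointing down, gripper open.
Joint ranges: [-2.53, 2.53], [-0.77, 2.02], [0.04, 2.7], [-1, 4.14], [0.28, 2.66], [-3.11, 3.11]. Speed limits (rad/s): [2.57, 2.57, 3.14, 3.14, 3.14, 3.14].

### API

Orientations are given as [roll, pitch, yaw] about the fixed x, y, z axes, in that order (R = Rz(yaw) Ry(pitch) Rx(roll)).
In Python, from cell import monitor, viewer, robot gives the robot as it stands.
- The arm moves only by the tool move_arm, never from a script. Its argument "deltas" is a list of rows, each an object of numbers: "x", "y", "z": the shift along the tool's x, y, z in m; "wx", "wy", "wz": the turn, a rotation vector about the tool's x, y, z in degrees; "hand": the opening, from 0 (shut) to 1 (fully open). In form: [{"x": .., "y": .., "z": .., "wx": .., "wy": .., "wz": .., "hand": ..}, ...]. A call has 1 to 8 rows; each row is the pose to reach, as a shift and turn from the pose commanded when the call began, along the tool's axes at that moment; what a row does not reach only later rows make up. A row lasts 1/8 s, in which the tool goes at most 62.5 mm and 10.7 degrees, less where a joint would pass 70% of its speed; a pose out of reach is approached as far as the arm can. A call with a gripper value outside its range is refused whole. The fingers move at their own pace and stop on an object; "grip_force" is the grip in N (left out, the last holds). Time passes only in rows, so rows that repeat a pose let the fingers close. It gives the time, the measured TCP pose, the force and the opening at its end, in the units of the state.
- monitor.observe(): the state, without advancing time (a new reading comes with each control period).
- viewer.read_camera(name): name is "scene" or "top" or "wrist"; returns the picture (384x512x3 uint8, red, green, blue); there is no depth.
- viewer.camera_params(name): a dict with "camera_matrix" (3x3 intrinsics, pixels), "k1" (the pictures are not rectified: a ray, as slopes to the right and down, at radius r is drawn at 1 + k1 r^2 times it, then the intrinsics apply), "R" (3x3) and "t" (3): a world point X has camera coordinates R X + t. Camera axes: x right, y down, z forward; pixel columns grow to the right and rows downward; lengths in m; the calibration is good to about 2 mm. A picture is of the moment at which its call begins: read the wrist's pose just before it. camera_params takes no time and is no camera call; for the wrist camera it gives the pose at the moment of the call.
- robot.hand_in(): hands the job in, once; it reports no verdict.
The state is a dict: "time": time; "qpos": joint angles; "qvel": joint speeds; "joint_efforts": joint torques, N m; "tool_pos": TCP position; "tool_rot": TCP orientation; "contact_force": force on the tool from outside, world axes, zero at the start; "torque": the same for the moment, N m; "opening": finger opening in m.
Only numpy, scipy, OpenCV 4.12 (cv2) and the standard library are available. Lean on these libraries where they do the work, as an engineer would, in place of code of your own. Each camera call takes 0.05 s, during which the arm holds its last target. There are 200 camera calls.

## Working session

There is one attempt and no reset: what is moved stays moved. The work goes in short steps, Python scripts to look and compute and a tool call to move; the robot and the scene stay as the last step left them, time stands still between calls to the robot, and variables do not carry over. Pictures are saved under pics/ and viewed, about 8 in all and at most 12, crops included, and the job is handed in when it is done.

Besides the shell and the picture viewer there is one more tool, called after "Request:" as a command line: name --argument value ..., lists and objects as JSON in quotes. move_arm: Moves the arm, as the interface text tells. Its arguments: {"type":"object","properties":{"deltas":{"type":"array","items":{"type":"object","properties":{"x":{"type":"number"},"y":{"type":"number"},"z":{"type":"number"},"wx":{"type":"number"},"wy":{"type":"number"},"wz":{"type":"number"},"hand":{"type":"number"}}}},"grip_force":{"type":"number"}},"required":["deltas"]}

```bash
mkdir -p pics; ls; python3 - <<'E'
from cell import monitor, viewer, robot
import cv2, numpy as np
s=monitor.observe();print(s['time'],s['tool_pos'],s['tool_rot'],s['contact_force'],s['opening'])
for n in('top','scene'):
    cv2.imwrite(f'pics/{n}0.png',viewer.read_camera(n)[:,:,::-1]);p=viewer.camera_params(n);print(n,p)
a=cv2.imread('pics/top0.png')
E
```

```text
pics
0.0 [0.12909848 0.50845737 0.22604354] [-3.14006252e+00 -2.21302868e-04  2.89284613e+00] [ 1.25629206  0.12592236 -0.1184774 ] 0.09157290536228986
top {'camera_matrix': array([[377.0277191 ,   0.        , 255.74976466],
       [  0.        , 377.0277191 , 188.86499256],
       [  0.        ,   0.        ,   1.        ]]), 'k1': -0.010541348968703809, 'R': array([[ 0.01632387, -0.99984727, -0.00624241],
       [-0.99482414, -0.015615  , -0.1004047 ],
       [ 0.10029189,  0.0078491 , -0.9949271 ]]), 't': array([0.00193313, 0.50917128, 0.95252799])}
scene {'camera_matrix': array([[421.68607729,   0.        , 250.46130797],
       [  0.        , 421.68607729, 193.56631674],
       [  0.        ,   0.        ,   1.        ]]), 'k1': -0.04333772052962176, 'R': array([[-0.70653949,  0.70753678,  0.01391611],
       [ 0.58528439,  0.59528731, -0.55052267],
       [-0.39779911, -0.38082112, -0.83470422]]), 't': array([ 0.37389691, -0.26963819,  1.42804595])}
```

View pics/top0.png

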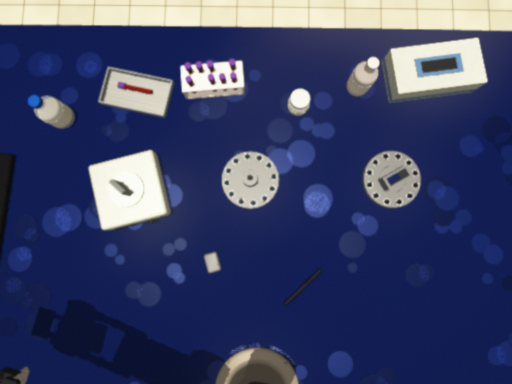

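View pics/scene0.png

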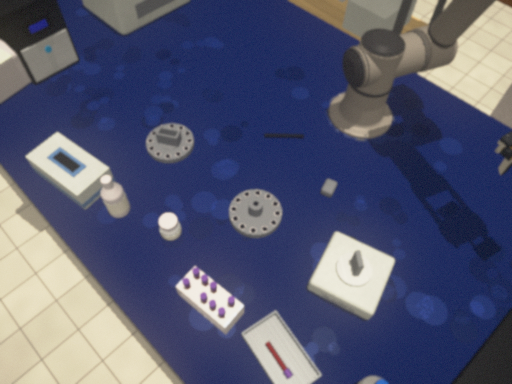

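The top view shows the slotted carousel at about (392,180), the spare at (250,180), and the mixer with its key at about (122,188). The scene view confirms all three. I'll enlarge the two that matter.

```bash
cat > h.py <<'E'
import numpy as np, cv2
def ray(p,uv,z):
    """world points on plane z for pixels uv"""
    K=p['camera_matrix'];uv=np.atleast_2d(np.array(uv,float))
    k=np.array([p['k1'],0,0,0,0.]);n=cv2.undistortPoints(uv[:,None],K,k)[:,0]
    d=np.c_[n,np.ones(len(n))]@p['R'];c=-p['R'].T@p['t']
    return c+d*((z-c[2])/d[:,2])[:,None]
def proj(p,X):
    X=np.atleast_2d(np.array(X,float))
    return cv2.projectPoints(X[:,None],cv2.Rodrigues(p['R'])[0],p['t'],p['camera_matrix'],np.array([p['k1'],0,0,0,0.]))[0][:,0]
E
python3 - <<'E'
import cv2,numpy as np
a=cv2.imread('pics/top0.png');s=cv2.imread('pics/scene0.png')
f=lambda im,x,y,r:cv2.resize(im[y-r:y+r,x-r:x+r],(400,300*2*0+400),interpolation=cv2.INTER_CUBIC)
# scale: top crops 72px ->400 (5.556)
out=np.hstack([f(a,392,180,36),f(a,127,190,36)])
cv2.imwrite('pics/crop1.png',out)
from cell import viewer
from h import *
p=viewer.camera_params('top')
m=(cv2.cvtColor(a,cv2.COLOR_BGR2HSV)[...,1]<90).astype(np.uint8)
m=cv2.morphologyEx(m,cv2.MORPH_CLOSE,np.ones((3,3)))
cs,_=cv2.findContours(m,cv2.RETR_EXTERNAL,cv2.CHAIN_APPROX_NONE)
for c in cs:
    ar=cv2.contourArea(c)
    if 2000<ar<6000:
        (x,y),(w,h),an=cv2.fitEllipse(c);r=cv2.minAreaRect(c)
        print(ar,(x,y),w,h,r,ray(p,[(x,y)],.02 if ar<3000 else .06))
E
```

```text
2283.5 (256.3834533691406, 367.61151123046875) 38.33642578125 88.31713104248047 ((256.5, 364.9999694824219), (82.99998474121094, 35.99999237060547), -0.0) [[0.061325  0.0012279 0.02     ]]
2629.0 (249.77938842773438, 179.5601806640625) 57.82487869262695 57.92333221435547 ((249.5, 179.50001525878906), (57.982749938964844, 57.982757568359375), 45.0) [[0.53386149 0.02614675 0.02      ]]
2624.0 (391.3009033203125, 178.9338836669922) 56.93752670288086 58.703086853027344 ((391.0, 178.5), (57.0, 58.0), 90.0) [[ 0.54129295 -0.34374681  0.02      ]]
4914.5 (128.9899139404297, 190.27072143554688) 80.13018798828125 83.41653442382812 ((128.94117736816406, 191.2647247314453), (72.76068878173828, 73.48829650878906), 75.96376037597656) [[0.49707094 0.32790658 0.06      ]]
2620.5 (135.871826171875, 91.4828872680664) 43.68022918701172 83.56316375732422 ((135.65365600585938, 91.28292083740234), (70.40177154541016, 39.531150817871094), 12.094757080078125) [[0.76780284 0.3368246  0.02      ]]
2019.0 (212.89865112304688, 80.02645874023438) 37.28374481201172 76.45950317382812 ((212.24139404296875, 79.39655303955078), (35.709556579589844, 64.3602523803711), 85.2363510131836) [[0.80233028 0.13030244 0.02      ]]
```

View pics/crop1.png

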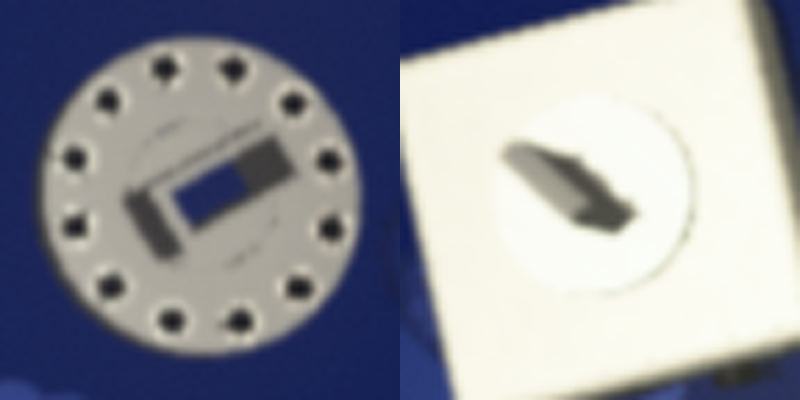

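```bash
cat >> h.py <<'E'
from scipy.spatial.transform import Rotation as Ro
def delta(s,pos,yaw):
    """tool-axis shift and turn (deg) to tool-down pose at pos, yaw (deg)"""
    R0=Ro.from_euler('xyz',s['tool_rot']);R1=Ro.from_euler('xyz',[np.pi,0,np.radians(yaw)])
    return np.round(R0.inv().apply(np.array(pos)-s['tool_pos']),4),np.round(np.degrees((R0.inv()*R1).as_rotvec()),2)
E
python3 - <<'E'
from cell import monitor,viewer
from h import *
s=monitor.observe();p=viewer.camera_params('wrist');R0=Ro.from_euler('xyz',s['tool_rot']).as_matrix()
c=-p['R'].T@p['t'];print('cam in tool',R0.T@(c-s['tool_pos']),'axes\n',(p['R']@R0).T);print(p['camera_matrix'])
pt=viewer.camera_params('top')
# turntable ring centre and key guess
o=lambda u,v:(127-36+(u-400)*72/400,190-36+v*72/400)
print(ray(pt,[o(597,195)],.068), ray(pt,[o(515,147),o(580,160)],.1325))
print(delta(s,[.46,.30,.3],110))
E
```

```text
cam in tool [ 0.07915193 -0.00090546 -0.15736515] axes
 [[ 5.44085241e-04 -9.56751067e-01 -2.90907374e-01]
 [ 9.99998582e-01  5.69136879e-05  1.68312075e-03]
 [-1.59377096e-03 -2.90907877e-01  9.56749741e-01]]
[[317.99350493   0.         261.00303382]
 [  0.         317.99350493 190.54718874]
 [  0.           0.           1.        ]]
[[0.49916422 0.33160665 0.068     ]] [[0.5126776  0.34428557 0.1325    ]
 [0.50762951 0.31668008 0.1325    ]]
(array([-0.372 , -0.1207, -0.0738]), array([-8.000e-02,  3.000e-02,  5.574e+01]))
```

```bash
python3 - <<'E'
from cell import monitor
from h import *
print(delta(monitor.observe(),[.52,.28,.28],119.5))
E
```

```text
(array([-0.4351, -0.1253, -0.0538]), array([-8.000e-02,  2.000e-02,  4.624e+01]))
```

Request:
move_arm --deltas '[{"x": -0.05, "y": -0.015, "z": -0.03, "wz": 6}, {"x": -0.11, "y": -0.032, "z": -0.054, "wz": 12}, {"x": -0.167, "y": -0.048, "z": -0.054, "wz": 18}, {"x": -0.224, "y": -0.065, "z": -0.054, "wz": 25}, {"x": -0.282, "y": -0.081, "z": -0.054, "wz": 32}, {"x": -0.34, "y": -0.098, "z": -0.054, "wz": 39}, {"x": -0.395, "y": -0.114, "z": -0.054, "wz": 46.2}, {"x": -0.435, "y": -0.125, "z": -0.054, "wz": 46.2}]'

```text
schema error: expected keys x, y, z, wx, wy, wz, hand
```

Request:
move_arm --deltas '[{"x": 0}, {"x": 0}]'

```text
schema error: expected keys x, y, z, wx, wy, wz, hand
```

```bash
python3 - <<'E'
from cell import monitor,viewer
from h import *
import pickle
s=monitor.observe();p=viewer.camera_params('wrist');a=viewer.read_camera('wrist')
print(s['time'],s['tool_pos'],s['tool_rot'],s['contact_force'])
pickle.dump((s,p,a),open('w1.pkl','wb'));cv2.imwrite('pics/w1.png',a[:,:,::-1])
print(proj(p,[[.499,.3316,.068]]))
E
```

```text
0.1 [0.1291087  0.50849905 0.22612049] [-3.14021381e+00 -2.08689442e-04  2.89278199e+00] [-0.07648071  0.05686337  0.34443723]
[[202.1386061  461.77573967]]
```

View pics/w1.png

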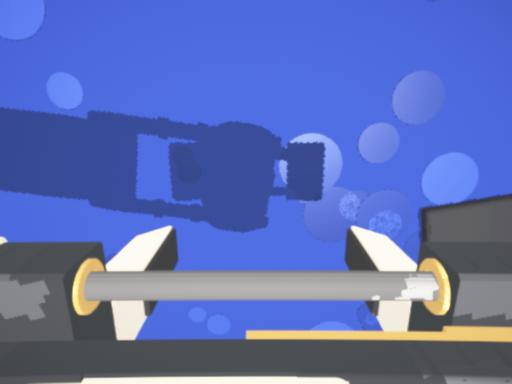

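The key would sit behind the fingers, because the wrist view's clear half is towards tool +x. I'll move to a point about 120 mm short of it, with full rows this time.

Request:
move_arm --deltas '[{"x": -0.055, "y": -0.02, "z": -0.02, "wx": 0, "wy": 0, "wz": 6, "hand": 1}, {"x": -0.112, "y": -0.04, "z": -0.035, "wx": 0, "wy": 0, "wz": 12, "hand": 1}, {"x": -0.17, "y": -0.06, "z": -0.045, "wx": 0, "wy": 0, "wz": 18, "hand": 1}, {"x": -0.228, "y": -0.08, "z": -0.054, "wx": 0, "wy": 0, "wz": 25, "hand": 1}, {"x": -0.286, "y": -0.1, "z": -0.054, "wx": 0, "wy": 0, "wz": 32, "hand": 1}, {"x": -0.344, "y": -0.12, "z": -0.054, "wx": 0, "wy": 0, "wz": 39, "hand": 1}, {"x": -0.402, "y": -0.14, "z": -0.054, "wx": 0, "wy": 0, "wz": 46.2, "hand": 1}, {"x": -0.455, "y": -0.158, "z": -0.054, "wx": 0, "wy": 0, "wz": 46.2, "hand": 1}]'

```text
time: 1.15
tool_pos: [0.5329, 0.2421, 0.2804]
tool_rot: [-3.141, -0.0, 2.084]
contact_force: [0.3, -0.0, -0.2]
opening: 0.0921
```

Request:
move_arm --deltas '[{"x": 0.02, "y": -0.02, "z": 0, "wx": 0, "wy": 0, "wz": 0, "hand": 1}, {"x": 0.02, "y": -0.02, "z": 0, "wx": 0, "wy": 0, "wz": 0, "hand": 1}, {"x": 0.02, "y": -0.02, "z": 0, "wx": 0, "wy": 0, "wz": 0, "hand": 1}]'

```text
time: 1.52
tool_pos: [0.5042, 0.2514, 0.2809]
tool_rot: [3.141, 0.0, 2.087]
contact_force: [-0.2, 0.6, -0.2]
opening: 0.092
```

```bash
cat > snap.py <<'E'
import sys,pickle
from cell import monitor,viewer
from h import *
n=sys.argv[1]
s=monitor.observe();p=viewer.camera_params('wrist');a=viewer.read_camera('wrist')
print(s['time'],s['tool_pos'],s['tool_rot'],s['contact_force'],s['opening'])
pickle.dump((s,p,a),open(n+'.pkl','wb'));cv2.imwrite(f'pics/{n}.png',a[:,:,::-1])
E
python3 snap.py w1
```

```text
1.525 [0.5041642  0.2513768  0.28086561] [3.14110953e+00 2.17633473e-04 2.08705395e+00] [-0.20416384  0.60384867 -0.22680471] 0.09196111401995725
```

View pics/w1.png

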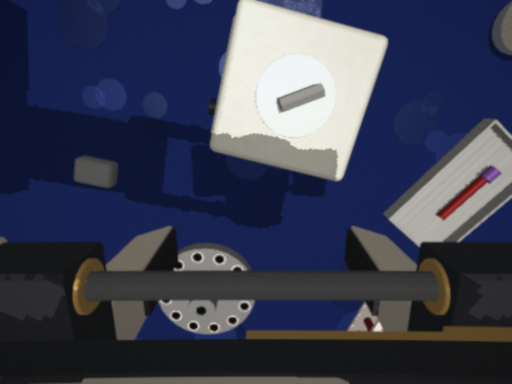

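Wrist view: turntable centred near (296,95), key from (280,103) to (324,91). I'll segment both.

```bash
python3 - <<'E'
import pickle
from h import *
s,p,a=pickle.load(open('w1.pkl','rb'));g=cv2.cvtColor(a,cv2.COLOR_RGB2GRAY)
x0,y0=250,48;c=cv2.resize(g[y0:y0+96,x0:x0+96],None,fx=6,fy=6,interpolation=cv2.INTER_CUBIC);cv2.imwrite('pics/key.png',c)
U=lambda q:(np.array(q,float)+.5)/6-.5+[x0,y0]
m=np.zeros_like(c);m[(c<165)]=255
yy,xx=np.mgrid[:c.shape[0],:c.shape[1]];m[np.hypot(xx-280,yy-285)>200]=0
cs,_=cv2.findContours(m,cv2.RETR_EXTERNAL,cv2.CHAIN_APPROX_NONE);k=max(cs,key=cv2.contourArea)
b=cv2.boxPoints(cv2.minAreaRect(k));b=U(b);print(b)
for z in(.068,.1325):
    w=ray(p,b,z);e=[w[1]-w[0],w[2]-w[1]];L=[np.linalg.norm(v) for v in e];v=e[int(np.argmax(L))]
    print(z,w.mean(0),L,np.degrees(np.arctan2(v[1],v[0]))%180)
# turntable: white-on-cream by saturation
q=a[y0:y0+96,x0:x0+96];S=cv2.cvtColor(q,cv2.COLOR_RGB2HSV)[...,1];print(S[20,15],S[30:34,45],np.median(S))
t=((S<12)).astype(np.uint8);t=cv2.morphologyEx(t,cv2.MORPH_CLOSE,np.ones((5,5)))
cs,_=cv2.findContours(t,cv2.RETR_EXTERNAL,cv2.CHAIN_APPROX_NONE);k=max(cs,key=cv2.contourArea)
e=cv2.fitEllipse(cv2.convexHull(k));print(e,ray(p,[np.array(e[0])+[x0,y0]],.068))
print('pred radius px',np.ptp(proj(p,[[.46,.33,.068],[.55,.33,.068]])[:,0]))
E
```

```text
[[274.15297445  98.69691467]
 [320.49128215  81.25776927]
 [325.73265584  95.18485006]
 [279.39434814 112.62399292]]
0.068 [0.50436686 0.33781677 0.068     ] [np.float64(0.05379013986859238), np.float64(0.01603046904646308)] 49.38327222524532
0.1325 [0.49741863 0.33452616 0.1325    ] [np.float64(0.04441819199353994), np.float64(0.013237453064665635)] 49.38327222524528
9 [6 6 5 5] 9.0
((45.167640686035156, 46.57123947143555), (81.12006378173828, 85.1712417602539), 12.446019172668457) [[0.4985275  0.33756787 0.068     ]]
pred radius px 68.53097671108446
```

View pics/key.png

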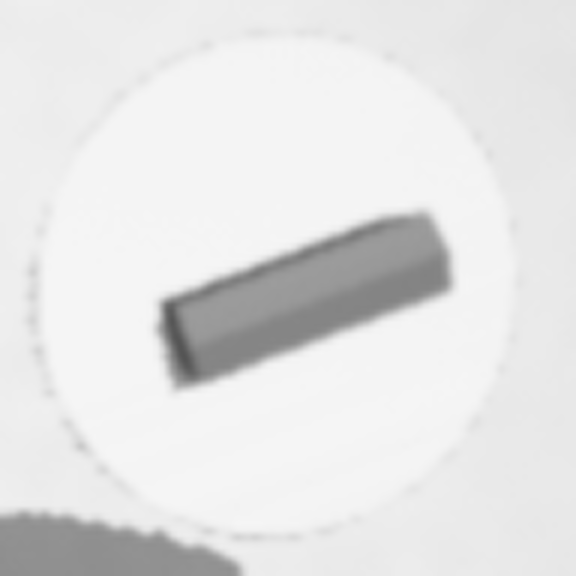

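```bash
python3 - <<'E'
import pickle
from h import *
from cell import monitor,viewer
s,p,a=pickle.load(open('w1.pkl','rb'))
U=lambda q:(np.array(q,float)+.5)/6-.5+[250,48]
print('tt',ray(p,U([(277.5,285)]),.068),[np.linalg.norm(np.diff(ray(p,U(q),.068),axis=0)) for q in ([(38,285),(517,285)],[(277,32),(277,538)])])
w=ray(p,U([(193,345),(443,258)]),.1325);d=w[1]-w[0];print('ridge',w.mean(0),np.linalg.norm(d),np.degrees(np.arctan2(d[1],d[0])))
w=ray(p,U([(215,380),(450,290)]),.13);d=w[1]-w[0];print('edge',np.degrees(np.arctan2(d[1],d[0])))
pt=viewer.camera_params('top');o=lambda u,v:(392-36+u*72/400,180-36+v*72/400)
w=ray(pt,[o(145,190),o(265,122)],.06);d=w[1]-w[0];print('hub',np.degrees(np.arctan2(d[1],d[0]))%180)
w=ray(pt,[o(175,190),o(270,138)],.06);d=w[1]-w[0];print('slot',np.degrees(np.arctan2(d[1],d[0]))%180)
s=monitor.observe();print(delta(s,[.52,-.20,.25],120))
E
```

```text
tt [[0.49945518 0.33746959 0.068     ]] [np.float64(0.08871106417422328), np.float64(0.08951983503606935)]
ridge [0.49993977 0.33512305 0.1325    ] 0.039884470275760066 48.13022584187067
edge 50.00270765960725
hub 120.16074913924243
slot 119.31696564197249
(array([-0.4003, -0.2091,  0.0309]), array([ 0.03,  0.01, -0.42]))
```

Key: axis at (0.4997, 0.3365), angle about 49°. The turntable measures 89 mm against the 90 given, so that agrees. Next I'll go to the carousel and stop short for a wrist check.

Request:
move_arm --deltas '[{"x": -0.055, "y": -0.024, "z": 0, "wx": 0, "wy": 0, "wz": 0, "hand": 1}, {"x": -0.11, "y": -0.048, "z": 0, "wx": 0, "wy": 0, "wz": 0, "hand": 1}, {"x": -0.165, "y": -0.072, "z": 0, "wx": 0, "wy": 0, "wz": 0, "hand": 1}, {"x": -0.22, "y": -0.096, "z": 0.01, "wx": 0, "wy": 0, "wz": 0, "hand": 1}, {"x": -0.275, "y": -0.12, "z": 0.02, "wx": 0, "wy": 0, "wz": 0, "hand": 1}, {"x": -0.33, "y": -0.144, "z": 0.03, "wx": 0, "wy": 0, "wz": 0, "hand": 1}, {"x": -0.385, "y": -0.168, "z": 0.03, "wx": 0, "wy": 0, "wz": 0, "hand": 1}, {"x": -0.44, "y": -0.192, "z": 0.03, "wx": 0, "wy": 0, "wz": 0, "hand": 1}]'

```text
time: 2.58
tool_pos: [0.5543, -0.2282, 0.2508]
tool_rot: [3.141, 0.0, 2.087]
contact_force: [0.1, 0.7, 0.2]
opening: 0.0922
```

Request:
move_arm --deltas '[{"x": -0.055, "y": -0.024, "z": 0, "wx": 0, "wy": 0, "wz": 0, "hand": 1}, {"x": -0.11, "y": -0.048, "z": 0, "wx": 0, "wy": 0, "wz": 0, "hand": 1}, {"x": -0.15, "y": -0.066, "z": 0, "wx": 0, "wy": 0, "wz": 0, "hand": 1}, {"x": -0.17, "y": -0.073, "z": 0, "wx": 0, "wy": 0, "wz": 0, "hand": 1}, {"x": -0.17, "y": -0.073, "z": 0, "wx": 0, "wy": 0, "wz": 0, "hand": 1}, {"x": -0.17, "y": -0.073, "z": 0, "wx": 0, "wy": 0, "wz": 0, "hand": 1}]'

```text
time: 3.32
tool_pos: [0.5746, -0.409, 0.2507]
tool_rot: [3.141, -0.001, 2.087]
contact_force: [0.2, -0.0, -0.4]
opening: 0.0918
```

```bash
python3 snap.py w2
```

```text
3.325 [ 0.57455296 -0.40904549  0.25066241] [ 3.14139483e+00 -5.94900686e-04  2.08735465e+00] [ 0.19892419 -0.01229778 -0.38304683] 0.09177358509758538
```

View pics/w2.png

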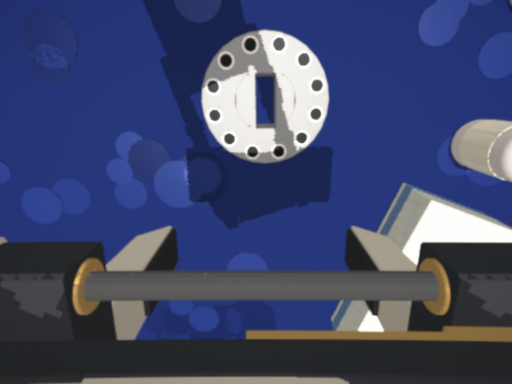

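Wrist view: disc centred near (265,97), with the slot almost upright in the picture, so it lies along tool x.

```bash
python3 - <<'E'
import pickle
from h import *
from cell import monitor
s,p,a=pickle.load(open('w2.pkl','rb'))
h=cv2.cvtColor(a,cv2.COLOR_RGB2HSV)
m=((h[...,1]<90)&(h[...,2]>60)).astype(np.uint8);m[185:]=0;m[:,:180]=0;m[:,350:]=0
cs,_=cv2.findContours(m,cv2.RETR_EXTERNAL,cv2.CHAIN_APPROX_NONE);k=max(cs,key=cv2.contourArea)
e=cv2.fitEllipse(cv2.convexHull(k));print(e)
for z in(.01,.02):
    w=ray(p,k[:,0].astype(float),z)[:,:2].astype(np.float32);print(cv2.minEnclosingCircle(w),ray(p,[e[0]],z))
# slot: hole contour
cs,hi=cv2.findContours(m,cv2.RETR_CCOMP,cv2.CHAIN_APPROX_NONE)
for c,q in zip(cs,hi[0]):
    if q[3]>=0 and cv2.contourArea(c)>200:
        b=cv2.boxPoints(cv2.minAreaRect(c));w=ray(p,b,.06)
        ee=[w[1]-w[0],w[2]-w[1]];v=max(ee,key=np.linalg.norm);print('hole',b.tolist(),w.mean(0),[np.linalg.norm(x) for x in ee],np.degrees(np.arctan2(v[1],v[0]))%180)
x0,y0=190,20;cv2.imwrite('pics/c2.png',cv2.resize(a[y0:y0+150,x0:x0+150,::-1],None,fx=4,fy=4,interpolation=cv2.INTER_CUBIC))
print(delta(monitor.observe(),[.541,-.3437,.1],119.5))
E
```

```text
((264.7153015136719, 96.079345703125), (128.55213928222656, 134.104736328125), 2.8628487586975098)
((0.5430903434753418, -0.34515267610549927), 0.07730280607938766) [[ 0.5405336  -0.34076588  0.01      ]]
((0.5428863763809204, -0.345063179731369), 0.07536336034536362) [[ 0.54039389 -0.34078657  0.02      ]]
hole [[255.0, 124.0], [255.0, 75.0], [274.0, 75.0], [274.0, 124.0]] [ 0.54162811 -0.34445133  0.06      ] [np.float64(0.04925167026507586), np.float64(0.01950677327577515)] 119.2972038451334
(array([0.0732, 0.0029, 0.151 ]), array([ 0.02, -0.01,  0.12]))
```

View pics/c2.png

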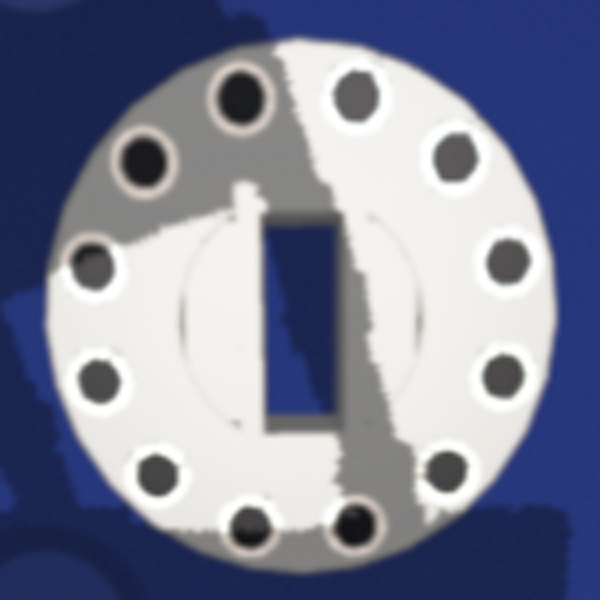

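Carousel: enclosing circle (0.5429, −0.3451) with R 75 mm, as it should be. The slot centre is about (0.543, −0.3445) at 119.4°. I'll descend to TCP z = 0.028 and grip.

Request:
move_arm --deltas '[{"x": 0.03, "y": 0.002, "z": 0.03, "wx": 0, "wy": 0, "wz": 0, "hand": 1}, {"x": 0.06, "y": 0.004, "z": 0.07, "wx": 0, "wy": 0, "wz": 0, "hand": 1}, {"x": 0.072, "y": 0.004, "z": 0.115, "wx": 0, "wy": 0, "wz": 0, "hand": 1}, {"x": 0.072, "y": 0.004, "z": 0.155, "wx": 0, "wy": 0, "wz": 0, "hand": 1}, {"x": 0.072, "y": 0.004, "z": 0.185, "wx": 0, "wy": 0, "wz": 0, "hand": 1}, {"x": 0.072, "y": 0.004, "z": 0.208, "wx": 0, "wy": 0, "wz": 0, "hand": 1}, {"x": 0.072, "y": 0.004, "z": 0.222, "wx": 0, "wy": 0, "wz": 0, "hand": 1}, {"x": 0.072, "y": 0.004, "z": 0.222, "wx": 0, "wy": 0, "wz": 0, "hand": 1}]'

```text
time: 4.38
tool_pos: [0.5422, -0.3446, 0.0283]
tool_rot: [-3.141, -0.001, 2.087]
contact_force: [0.4, -0.2, 0.3]
opening: 0.092
```

Request:
move_arm --deltas '[{"x": 0, "y": 0, "z": 0, "wx": 0, "wy": 0, "wz": 0, "hand": 0}, {"x": 0, "y": 0, "z": 0, "wx": 0, "wy": 0, "wz": 0, "hand": 0}, {"x": 0, "y": 0, "z": 0, "wx": 0, "wy": 0, "wz": 0, "hand": 0}, {"x": 0, "y": 0, "z": 0, "wx": 0, "wy": 0, "wz": 0, "hand": 0}, {"x": 0, "y": 0, "z": 0, "wx": 0, "wy": 0, "wz": 0, "hand": 0}, {"x": 0, "y": 0, "z": 0, "wx": 0, "wy": 0, "wz": 0, "hand": 0}]' --grip_force 35

```text
time: 5.12
tool_pos: [0.5423, -0.3455, 0.0287]
tool_rot: [3.142, -0.0, 2.086]
contact_force: [-0.3, 0.4, 0.3]
opening: 0.0364
```

Request:
move_arm --deltas '[{"x": 0, "y": 0, "z": 0, "wx": 0, "wy": 0, "wz": 0, "hand": 0}, {"x": 0, "y": 0, "z": 0, "wx": 0, "wy": 0, "wz": 0, "hand": 0}, {"x": 0, "y": 0, "z": -0.015, "wx": 0, "wy": 0, "wz": 0, "hand": 0}, {"x": 0, "y": 0, "z": -0.04, "wx": 0, "wy": 0, "wz": 0, "hand": 0}, {"x": 0, "y": 0, "z": -0.08, "wx": 0, "wy": 0, "wz": 0, "hand": 0}, {"x": 0, "y": 0, "z": -0.12, "wx": 0, "wy": 0, "wz": 0, "hand": 0}, {"x": 0, "y": 0, "z": -0.16, "wx": 0, "wy": 0, "wz": 0, "hand": 0}, {"x": 0, "y": 0, "z": -0.19, "wx": 0, "wy": 0, "wz": 0, "hand": 0}]'

```text
time: 6.12
tool_pos: [0.5423, -0.3456, 0.2215]
tool_rot: [3.141, 0.002, 2.086]
contact_force: [0.5, -0.5, -2.6]
opening: 0.0339
```

```bash
python3 - <<'E'
from cell import monitor,viewer
from h import *
s=monitor.observe();a=viewer.read_camera('top')[:,:,::-1];b=viewer.read_camera('scene')[:,:,::-1]
print(s['time'],s['tool_pos'],s['tool_rot'],s['contact_force'],s['torque'],s['opening'])
cv2.imwrite('pics/l.png',np.hstack([cv2.resize(a[90:270,310:490],(400,400)),cv2.resize(b[30:210,80:260],(400,400))]))
print(delta(s,[.4997,.3365,.26],49.2))
E
```

```text
6.125 [ 0.54227803 -0.34558489  0.22153716] [3.14090318e+00 1.84212346e-03 2.08643731e+00] [ 0.53732179 -0.46043502 -2.61676512] [-0.08255725 -0.04414546  0.04753497] 0.033882546926199894
(array([ 0.6143,  0.2993, -0.0394]), array([1.000e-01, 7.000e-02, 7.034e+01]))
```

View pics/l.png

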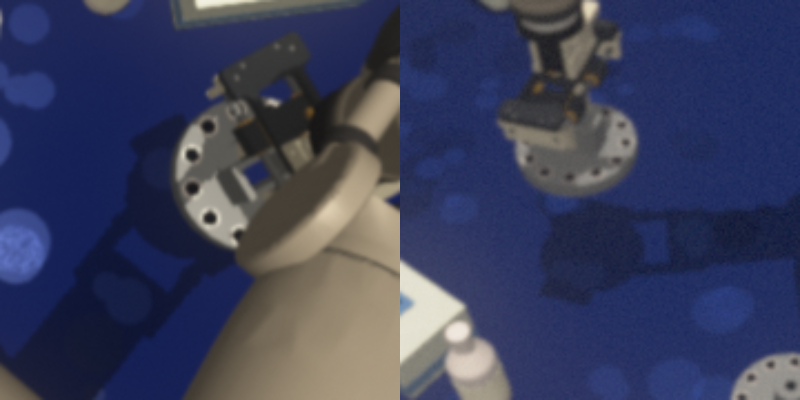

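Held and level, with an opening of 34 mm and about 2.6 N of weight. Now the transport.

Request:
move_arm --deltas '[{"x": 0.025, "y": 0.012, "z": -0.015, "wx": 0, "wy": 0, "wz": 4, "hand": 0}, {"x": 0.065, "y": 0.032, "z": -0.03, "wx": 0, "wy": 0, "wz": 10, "hand": 0}, {"x": 0.115, "y": 0.056, "z": -0.039, "wx": 0, "wy": 0, "wz": 17, "hand": 0}, {"x": 0.165, "y": 0.08, "z": -0.039, "wx": 0, "wy": 0, "wz": 24, "hand": 0}, {"x": 0.215, "y": 0.105, "z": -0.039, "wx": 0, "wy": 0, "wz": 31, "hand": 0}, {"x": 0.265, "y": 0.129, "z": -0.039, "wx": 0, "wy": 0, "wz": 38, "hand": 0}, {"x": 0.315, "y": 0.153, "z": -0.039, "wx": 0, "wy": 0, "wz": 45, "hand": 0}, {"x": 0.365, "y": 0.178, "z": -0.039, "wx": 0, "wy": 0, "wz": 52, "hand": 0}]'

```text
time: 7.22
tool_pos: [0.5161, 0.0615, 0.2565]
tool_rot: [-3.14, 0.001, 1.175]
contact_force: [0.2, -0.5, -2.2]
opening: 0.0337
```

```bash
python3 - <<'E'
from cell import monitor
from h import *
s=monitor.observe();print(s['time'],s['tool_pos'],s['opening'],delta(s,[.4997,.3365,.26],49.2))
E
```

```text
7.225 [0.5160802  0.06147442 0.25648674] 0.03372311722828452 (array([ 0.2474, -0.1212, -0.0035]), array([-0.1 ,  0.06, 18.1 ]))
```

Request:
move_arm --deltas '[{"x": 0.04, "y": -0.02, "z": 0, "wx": 0, "wy": 0, "wz": 4, "hand": 0}, {"x": 0.085, "y": -0.042, "z": 0, "wx": 0, "wy": 0, "wz": 8, "hand": 0}, {"x": 0.13, "y": -0.064, "z": 0, "wx": 0, "wy": 0, "wz": 12, "hand": 0}, {"x": 0.17, "y": -0.084, "z": 0, "wx": 0, "wy": 0, "wz": 15, "hand": 0}, {"x": 0.205, "y": -0.1, "z": 0, "wx": 0, "wy": 0, "wz": 18, "hand": 0}, {"x": 0.232, "y": -0.114, "z": 0, "wx": 0, "wy": 0, "wz": 18, "hand": 0}, {"x": 0.246, "y": -0.121, "z": 0, "wx": 0, "wy": 0, "wz": 18, "hand": 0}, {"x": 0.246, "y": -0.121, "z": 0, "wx": 0, "wy": 0, "wz": 18, "hand": 0}]'

```text
time: 8.22
tool_pos: [0.4989, 0.3335, 0.2568]
tool_rot: [-3.141, 0.002, 0.866]
contact_force: [-0.9, -0.0, -2.4]
opening: 0.0336
```

```bash
python3 - <<'E'
from cell import monitor,viewer
from h import *
s=monitor.observe();print(s['time'],s['tool_pos'],s['tool_rot'],s['opening'],delta(s,[.4997,.3365,.26],49.2))
a=viewer.read_camera('top')[:,:,::-1];b=viewer.read_camera('scene')[:,:,::-1]
cv2.imwrite('pics/o.png',np.hstack([cv2.resize(a[110:270,50:210],(400,400)),cv2.resize(b[160:340,270:450],(400,400))]))
# disc rim expected at current hold: project to scene view
E
```

```text
8.225 [0.49888148 0.3335253  0.25675945] [-3.14117824e+00  1.59069226e-03  8.66003479e-01] 0.03363484043277102 (array([ 0.0028, -0.0013, -0.0032]), array([-0.02,  0.09,  0.42]))
```

View pics/o.png

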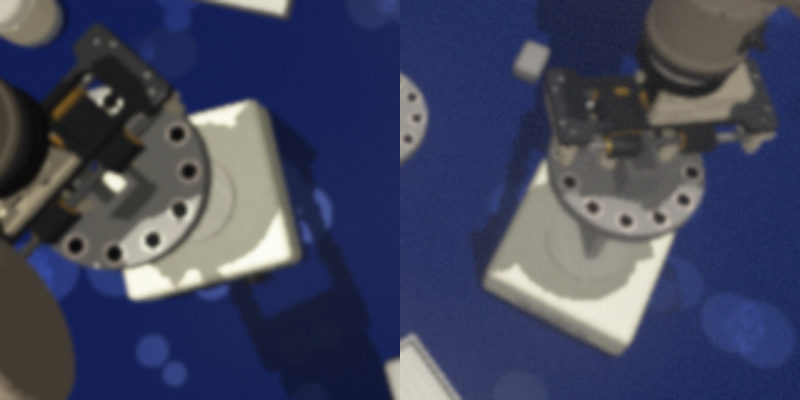

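Disc over the mixer and level. I'll trim the position, lower to just above the key, then slide down while watching the force.

Request:
move_arm --deltas '[{"x": 0.0028, "y": -0.0013, "z": 0.01, "wx": 0, "wy": 0, "wz": 0, "hand": 0}, {"x": 0.0028, "y": -0.0013, "z": 0.03, "wx": 0, "wy": 0, "wz": 0, "hand": 0}, {"x": 0.0028, "y": -0.0013, "z": 0.055, "wx": 0, "wy": 0, "wz": 0, "hand": 0}, {"x": 0.0028, "y": -0.0013, "z": 0.075, "wx": 0, "wy": 0, "wz": 0, "hand": 0}, {"x": 0.0028, "y": -0.0013, "z": 0.085, "wx": 0, "wy": 0, "wz": 0, "hand": 0}, {"x": 0.0028, "y": -0.0013, "z": 0.09, "wx": 0, "wy": 0, "wz": 0, "hand": 0}, {"x": 0.0028, "y": -0.0013, "z": 0.095, "wx": 0, "wy": 0, "wz": 0, "hand": 0}, {"x": 0.0028, "y": -0.0013, "z": 0.1, "wx": 0, "wy": 0, "wz": 0, "hand": 0}]'

```text
time: 9.32
tool_pos: [0.5005, 0.3364, 0.1581]
tool_rot: [3.141, -0.001, 0.865]
contact_force: [0.2, 0.0, -2.9]
opening: 0.0341
```

Request:
move_arm --deltas '[{"x": 0, "y": 0, "z": 0.004, "wx": 0, "wy": 0, "wz": 0, "hand": 0}, {"x": 0, "y": 0, "z": 0.008, "wx": 0, "wy": 0, "wz": 0, "hand": 0}, {"x": 0, "y": 0, "z": 0.012, "wx": 0, "wy": 0, "wz": 0, "hand": 0}]'

```text
time: 9.7
tool_pos: [0.5002, 0.3364, 0.1455]
tool_rot: [3.142, -0.0, 0.865]
contact_force: [0.2, -0.5, -2.7]
opening: 0.0337
```

No contact force with the underside at 117 mm, below the key's top, so the slot is over the key. Carrying on down.

Request:
move_arm --deltas '[{"x": 0, "y": 0, "z": 0.006, "wx": 0, "wy": 0, "wz": 0, "hand": 0}, {"x": 0, "y": 0, "z": 0.012, "wx": 0, "wy": 0, "wz": 0, "hand": 0}, {"x": 0, "y": 0, "z": 0.019, "wx": 0, "wy": 0, "wz": 0, "hand": 0}, {"x": 0, "y": 0, "z": 0.026, "wx": 0, "wy": 0, "wz": 0, "hand": 0}, {"x": 0, "y": 0, "z": 0.033, "wx": 0, "wy": 0, "wz": 0, "hand": 0}, {"x": 0, "y": 0, "z": 0.039, "wx": 0, "wy": 0, "wz": 0, "hand": 0}, {"x": 0, "y": 0, "z": 0.044, "wx": 0, "wy": 0, "wz": 0, "hand": 0}]'

```text
time: 10.58
tool_pos: [0.5001, 0.3363, 0.1013]
tool_rot: [-3.142, 0.0, 0.865]
contact_force: [0.2, 0.3, -2.9]
opening: 0.0339
```

Request:
move_arm --deltas '[{"x": 0, "y": 0, "z": 0.002, "wx": 0, "wy": 0, "wz": 0, "hand": 0}, {"x": 0, "y": 0, "z": 0.004, "wx": 0, "wy": 0, "wz": 0, "hand": 0}, {"x": 0, "y": 0, "z": 0.004, "wx": 0, "wy": 0, "wz": 0, "hand": 0}]'

```text
time: 10.95
tool_pos: [0.5002, 0.3364, 0.0977]
tool_rot: [-3.142, -0.0, 0.865]
contact_force: [-0.6, -0.4, -2.0]
opening: 0.0339
```

Request:
move_arm --deltas '[{"x": 0, "y": 0, "z": 0.0007, "wx": 0, "wy": 0, "wz": 0, "hand": 0}, {"x": 0, "y": 0, "z": 0.0012, "wx": 0, "wy": 0, "wz": 0, "hand": 0}, {"x": 0, "y": 0, "z": 0.0012, "wx": 0, "wy": 0, "wz": 0, "hand": 0}]'

```text
time: 11.32
tool_pos: [0.5002, 0.3364, 0.0966]
tool_rot: [3.142, -0.0, 0.865]
contact_force: [0.4, 0.7, -1.9]
opening: 0.0337
```

Request:
move_arm --deltas '[{"x": 0, "y": 0, "z": 0, "wx": 0, "wy": 0, "wz": 0, "hand": 1}, {"x": 0, "y": 0, "z": 0, "wx": 0, "wy": 0, "wz": 0, "hand": 1}, {"x": 0, "y": 0, "z": 0, "wx": 0, "wy": 0, "wz": 0, "hand": 1}, {"x": 0, "y": 0, "z": 0, "wx": 0, "wy": 0, "wz": 0, "hand": 1}, {"x": 0, "y": 0, "z": 0, "wx": 0, "wy": 0, "wz": 0, "hand": 1}, {"x": 0, "y": 0, "z": 0, "wx": 0, "wy": 0, "wz": 0, "hand": 1}]'

```text
time: 12.08
tool_pos: [0.5001, 0.3363, 0.0965]
tool_rot: [-3.142, -0.0, 0.865]
contact_force: [0.6, 0.2, -0.8]
opening: 0.0883
```

Request:
move_arm --deltas '[{"x": 0, "y": 0, "z": -0.015, "wx": 0, "wy": 0, "wz": 0, "hand": 1}, {"x": 0, "y": 0, "z": -0.05, "wx": 0, "wy": 0, "wz": 0, "hand": 1}, {"x": 0, "y": 0, "z": -0.1, "wx": 0, "wy": 0, "wz": 0, "hand": 1}, {"x": 0, "y": 0, "z": -0.15, "wx": 0, "wy": 0, "wz": 0, "hand": 1}, {"x": -0.05, "y": 0, "z": -0.17, "wx": 0, "wy": 0, "wz": 0, "hand": 1}, {"x": -0.1, "y": 0, "z": -0.17, "wx": 0, "wy": 0, "wz": 0, "hand": 1}, {"x": -0.12, "y": 0, "z": -0.17, "wx": 0, "wy": 0, "wz": 0, "hand": 1}, {"x": -0.12, "y": 0, "z": -0.17, "wx": 0, "wy": 0, "wz": 0, "hand": 1}]'

```text
time: 13.08
tool_pos: [0.4219, 0.2444, 0.2682]
tool_rot: [3.14, -0.002, 0.864]
contact_force: [0.6, 1.0, 0.5]
opening: 0.092
```

```bash
python3 snap.py w3; python3 - <<'E'
import pickle
from h import *
from cell import viewer
b=viewer.read_camera('scene')[:,:,::-1]; pb=viewer.camera_params('scene')
s,p,a=pickle.load(open('w3.pkl','rb'));a=a[:,:,::-1].copy();b=b.copy()
th=np.linspace(0,2*np.pi,40)
for im,q in((a,p),(b,pb)):   # expected rim of a seated disc (top edge z=.088), as dots
    for u,v in proj(q,np.c_[.4997+.075*np.cos(th),.3365+.075*np.sin(th),np.full(40,.088)]):cv2.circle(im,(int(round(u)),int(round(v))),1,(0,0,255),-1)
cv2.imwrite('pics/f.png',np.hstack([cv2.resize(a,(480,360)),cv2.resize(b[200:330,290:405],(318,360))]))
E
```

```text
13.075 [0.42193736 0.244448   0.26818498] [ 3.14047855e+00 -2.18959176e-03  8.63753146e-01] [0.61940921 1.00209627 0.520547  ] 0.0919891225673511
```

View pics/f.png

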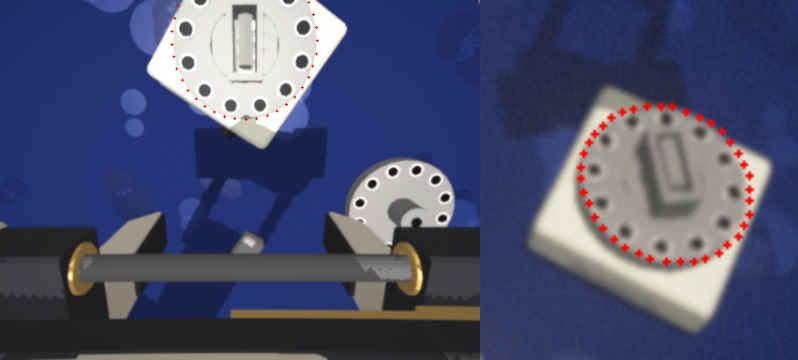

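The disc's rim matches the rim predicted for a seated disc in both views, the key is inside the slot, and the spare is undisturbed. Handing in.

```bash
python3 -c "
from cell import robot
print(robot.hand_in())"
```

```text
the job is handed in; nothing more can be done
None
```

I fitted the slotted carousel onto the mixer and handed the job in at about 13 s of the 42 s allowed. The hand-in reports no verdict, so whether it passed is not confirmed.

**What I did:** I gripped the oblong hub across its 34 mm with the slot measured at about 119.5°. I lifted it, turned it about 70° to line up with the key at about 49°, and lowered it to the turntable. The measured force showed no jamming and stayed close to the carousel's own weight, about 2–3 N. The tool stopped at a height that puts the underside about 68 mm above the bench, which is the turntable's face. I then let go and backed the arm well clear.

**Last checks:**
- **Seating:** The rim predicted for a fully seated disc, centred on the drive axis, matched the picture by eye to within a couple of mm in both the wrist and scene views. The key was visible inside the slot.
- **Round-hub carousel:** It lay undisturbed in the last wrist view, judged by eye and not measured again. The arm stayed well above it throughout.
- **Weak spots:** The force reading showed no clear rise on touching down, only about 1 N less load. That leaves full seating resting on the height and the pictures. Tilt was not measured separately.
- **Disagreements:** The two carousel centre estimates from one wrist picture differed by about 5 mm. I used the one whose radius came out right and which agreed with the slot. The first two move calls were refused for missing keys and moved nothing.

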